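# Shut the filled chocolate gift box

## Robot

A 7-joint arm with a two-finger parallel gripper is mounted at the origin on the work surface. World frame = base frame: x ahead of the robot, y to its left, z up, the work surface at z = 0. Lengths are in m, angles in rad, forces in N, time in s.
With the tool pointing down it reaches from about 0.425 to 0.875 m from the base axis. Payload 8.4 kg.
Tool frame: the origin (TCP) lies on the centre line of the jaws, within the pads' length; the fingertips stand 19 mm ahead of it and the grasp point (between the pads) is the TCP; z points along the fingers, y is the line along which they close (so a half turn about z gives the same grasp; the last joint's range is limited). The gripper opens to 87 mm and grips with 3 to 60 N. Pads are 19 mm wide; open, the fingers measure 117 mm over their backs; the gripper's body (75 mm by 190 mm) begins 51 mm behind the grasp point.
Start: joints at [-1.447, 0.333, 0.04, 1.465, -0.013, 1.343, -0.059], TCP at [0.144, 0.634, 0.242] pointing down, gripper open.
Joint ranges: [-2.58, 2.58], [-0.38, 2.09], [-1.3, 1.39], [0.25, 2.4], [-1.5, 4.64], [0.08, 2.09], [-2.65, 2.65]. Speed limits (rad/s): [2.22, 2.22, 2.79, 2.79, 3.14, 3.14, 3.14].

## Interface

Orientations are given as [roll, pitch, yaw] about the fixed x, y, z axes, in that order (R = Rz(yaw) Ry(pitch) Rx(roll)).
In Python, from cell import manip gives the robot as it stands. The module is installed in compiled form; this text tells all that it offers.
- The arm moves only by the tool send_rows, never from a script. Its argument "plan" is a list of rows, each a list of 7 numbers: the shift along the tool's x, y, z in m, then the turn, a rotation vector about the tool's x, y, z in degrees, then the finger opening in m, from 0 to 0.087. In form: [[tx, ty, tz, rx, ry, rz, hand], ...]. A call has 1 to 8 rows; each row is the pose to reach, as a shift and turn from the pose commanded when the call began, along the tool's axes at that moment; what a row does not reach only later rows make up. A row lasts 1/12 s, in which the tool goes at most 41.7 mm and 7.16 degrees, less where a joint would pass 70% of its speed; a pose out of reach is approached as far as the arm can. A call with a gripper value outside its range is refused whole. The fingers move at their own pace and stop on an object; "newtons" is the grip in N (left out, the last holds). Time passes only in rows, so rows that repeat a pose let the fingers close. It gives the time, the measured TCP pose, the force, the opening and the grip force at its end, in the units of the state.
- manip.state(): the state, without advancing time (a new reading comes with each control period).
- manip.snapshot(name): name is "side" or "top" or "wrist"; returns a dict with "pixels" (480x640x3 uint8, red, green, blue), "camera_matrix" (3x3 intrinsics, pixels), "rvec" (rotation vector, rad) and "tvec" (3), from world to camera coordinates, as OpenCV has them; the wrist camera has in their place "mount" (4x4, takes a point from camera to tool coordinates, whose origin is the TCP and whose axes are the flange's). Camera axes: x right, y down, z forward; pixel columns grow to the right and rows downward; lengths in m; the calibration is good to about 2 mm. The wrist camera is an equidistant fisheye: a pixel r from the principal point sees the ray r / f radians off the axis. A picture is of the moment at which its call begins: read the wrist's pose just before it. There is no depth.
- manip.sign_off(): hands the job in; it is judged then, once.
The state is a dict: "time": time; "joint_pos": joint angles; "joint_velocities": joint speeds; "joint_efforts": joint torques, N m; "ee_pos": TCP position; "ee_rot": TCP orientation; "contact_force": force on the tool from outside, world axes, zero at the start; "ft_torque": the same for the moment, N m; "finger_gap": finger opening in m; "finger_force": force on a finger pad.
Only numpy, scipy, OpenCV 4.12 (cv2) and the standard library are available. Lean on these libraries where they do the work, as an engineer would, in place of code of your own. Each camera call takes 0.05 s, during which the arm holds its last target. There are 200 camera calls.

## Task

One of the two gift boxes is filled with chocolates and ready to go: with the fingertips, push its drawer fully home and push its lid down flat until it is shut. Do not lift the box or shove it from its place. Leave the other box, with the bare paper cups, open just as it is, and do not disturb the bottle, cup or jar.

Things in the scene. Friction and masses are not known exactly. Their poses are not given: they have to be found in the camera images.
- full_box: The filled gift box: open-fronted brown kraft-card box, 130 mm long (its x), 120 mm wide (its y), rim 72 mm high, loose on the table, about 0.6 kg. Brown, dark and cream chocolates stand in 9 white paper cups in the drawer and 9 more in the upper compartment. Origin: centre of its underside; its x axis points from the drawer end (-x, towards the robot) to the hinge end (+x), z up.
- full_box_hinge (a point): Middle of that box's lid hinge: on the rim of the +x end wall, 65 mm along the box's x from its centre, 72 mm above the table. The hinge line is parallel to the box's y.
- full_box_drawer_front (a point): Centre of the outer (-x) face of that box's drawer front, a card panel 120 mm wide and 33 mm high, from 2 to 35 mm above the table, with a small red tab printed flat on it. When shut it lies 71 mm in front (-x) of the box's centre, 6 mm proud of the box wall above it; the gap under the open drawer is 5 mm.
- full_box_drawer (a joint): How far that box's lower drawer is pulled out (m): 0 = fully home, grows as it slides out along the box's -x; slides with 0.6 N of friction (plus 3 N per m/s) and stays where left.
- full_box_lid_edge (a point): Middle of the free edge of that box's lid, on its outer face (the upper face when shut). The lid is a flat 130 x 120 x 5 mm kraft frame with a clear rigid window, 40 g.
- full_box_lid (a joint): Opening angle of that box's lid (rad): 0 = lying flat shut on the rim, 1.57 = upright over the hinge end, stop at 1.65. A stiff hinge (0.045 N m) holds the lid wherever it is left, so it must be pushed all the way.
- empty_box: The unfilled gift box: open-fronted brown kraft-card box, 130 mm long (its x), 120 mm wide (its y), rim 72 mm high, loose on the table, about 0.6 kg. Same box as the filled one, but all its paper cups are bare white, without chocolates. Origin: centre of its underside; its x axis points from the drawer end (-x, towards the robot) to the hinge end (+x), z up.
- empty_box_hinge (a point): Middle of that box's lid hinge: on the rim of the +x end wall, 65 mm along the box's x from its centre, 72 mm above the table. The hinge line is parallel to the box's y.
- empty_box_drawer_front (a point): Centre of the outer (-x) face of that box's drawer front, a card panel 120 mm wide and 33 mm high, from 2 to 35 mm above the table, with a small red tab printed flat on it. When shut it lies 71 mm in front (-x) of the box's centre, 6 mm proud of the box wall above it; the gap under the open drawer is 5 mm.
- empty_box_drawer (a joint): How far that box's lower drawer is pulled out (m): 0 = fully home, grows as it slides out along the box's -x; slides with 0.6 N of friction (plus 3 N per m/s) and stays where left.
- empty_box_lid_edge (a point): Middle of the free edge of that box's lid, on its outer face (the upper face when shut). The lid is a flat 130 x 120 x 5 mm kraft frame with a clear rigid window, 40 g.
- empty_box_lid (a joint): Opening angle of that box's lid (rad): 0 = lying flat shut on the rim, 1.57 = upright over the hinge end, stop at 1.65. A stiff hinge (0.045 N m) holds the lid wherever it is left, so it must be pushed all the way.
- bottle: Bystander: loose clear-blue water bottle, blue label, white cap, 62 mm across, 200 mm tall. Origin: centre of its underside.
- cup: Bystander: loose clear plastic cup, 58 mm across the rim, 60 mm tall. Origin: centre of its underside.
- jar: Bystander: loose dark chocolate jar with yellow cap, 60 mm across, 80 mm tall. Origin: centre of its underside.
Things that resemble listed ones, but are neither listed nor needed, are in the scene too. What is shaped like the full_box but turquoise is not meant.

How it is judged:
By the outcome, as a careful person would: the job done as asked, in the order asked, and still so for the second after the job is handed in, with the robot touching nothing.
It also fails if it takes over 54 s, if anything falls off the work surface, if the arm or the gripper's body presses on something with over 40 N, if the wrist force passes 120 N, or if a joint passes its speed limit or range.

## Working session

There is one attempt and no reset: what is moved stays moved. The work goes in short steps, Python scripts to look and compute and a tool call to move; the robot and the scene stay as the last step left them, time stands still between calls to the robot, and variables do not carry over. Pictures are saved under pics/ and viewed, at most 10 in all, crops included, and the job is handed in when it is done.

Besides the shell and the picture viewer there is one more tool, called in YAML: its name, and indented under it one key for each argument. send_rows: Moves the arm, as the interface text tells. Its arguments: {"type":"object","properties":{"plan":{"type":"array","items":{"type":"array","items":{"type":"number"}}},"newtons":{"type":"number"}},"required":["plan"]}

```bash
mkdir -p pics
cat > h.py <<'E'
import numpy as np, cv2
from cell import manip
def snap(n):
    s=manip.snapshot(n); return s
def save(s,name): cv2.imwrite('pics/'+name,cv2.cvtColor(s['pixels'],cv2.COLOR_RGB2BGR))
def ray(s,uv):
    R,_=cv2.Rodrigues(np.array(s['rvec'],float)); t=np.array(s['tvec'],float).ravel()
    d=np.linalg.inv(s['camera_matrix'])@np.array([uv[0],uv[1],1.]); return -R.T@t, R.T@d
def onz(s,uv,z):
    c,d=ray(s,uv); return c+d*(z-c[2])/d[2]
def proj(s,P):
    return cv2.projectPoints(np.array(P,float).reshape(-1,3),np.array(s['rvec'],float),np.array(s['tvec'],float),np.array(s['camera_matrix'],float),None)[0].reshape(-1,2)
E
python3 - <<'E'
from h import *
import pickle
print(manip.state())
for n in('side','top'):
    s=snap(n);save(s,n+'0.png');pickle.dump(s,open(n+'0.pkl','wb'))
    print(n,s['camera_matrix'].tolist() if hasattr(s['camera_matrix'],'tolist') else s['camera_matrix'],ray(s,(320,240)))
E
```

```text
{'time': 0.0, 'joint_pos': array([-1.44722401,  0.33389913,  0.03985612,  1.46628083, -0.01341928,
        1.34328126, -0.05851656]), 'joint_velocities': array([ 1.39229024e-03,  1.42366438e-04, -8.25964368e-05, -1.02199237e-03,
       -3.88708118e-04, -1.87868818e-03,  1.74321085e-03]), 'joint_efforts': array([ 8.57255163e-04, -6.56353927e+01,  1.33604631e+00, -4.03794980e+01,
       -5.94599429e-02,  4.48433217e-02,  1.83286916e-04]), 'ee_pos': array([0.14352027, 0.63350788, 0.24066192]), 'ee_rot': array([-3.13999207e+00,  8.41073829e-05,  2.91879883e+00]), 'contact_force': array([ 0.86245313, -0.25144562,  0.3247694 ]), 'ft_torque': array([0.02948808, 0.02479957, 0.02479423]), 'finger_force': 0.0, 'finger_gap': 0.08721081090110322}
side [[563.1198144784942, 0.0, 319.93345643071274], [0.0, 563.1198144784942, 248.68847688676988], [0.0, 0.0, 1.0]] (array([ 0.1466574 , -0.7668985 ,  0.85688769]), array([ 0.29225417,  0.70882006, -0.64218354]))
top [[587.2832791975072, 0.0, 312.2146865462396], [0.0, 587.2832791975072, 237.68239570279678], [0.0, 0.0, 1.0]] (array([0.38190231, 0.08677144, 1.14760682]), array([ 1.29866428e-01,  4.06781915e-04, -9.91627880e-01]))
```

View pics/top0.png

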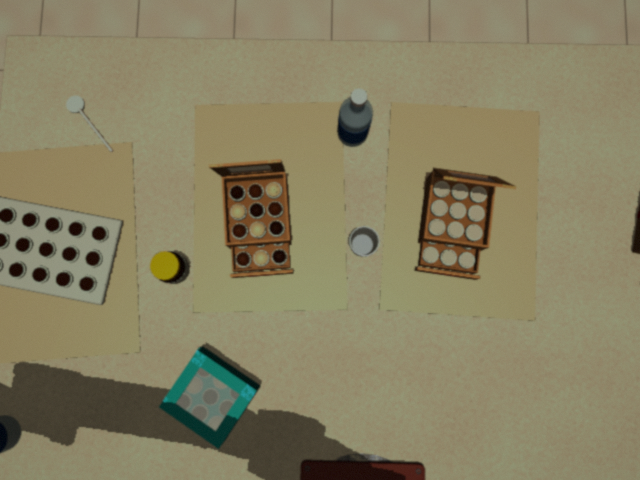

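View pics/side0.png

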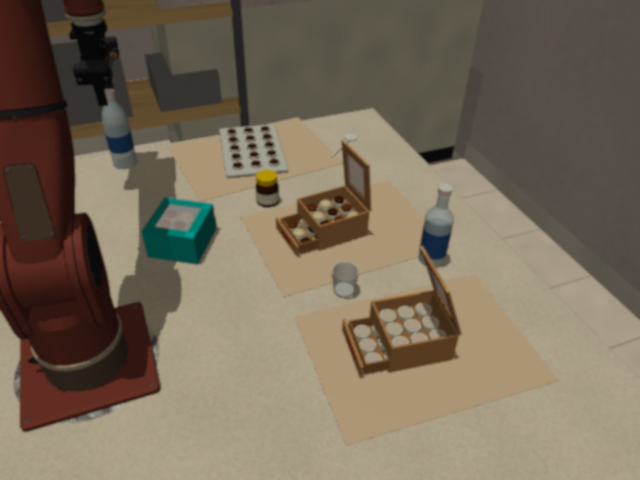

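The top view shows the filled box at about (257,215), its drawer front at (262,274) and its lid upright near (248,168). The empty box is at about (457,215), the jar at (166,266), the cup at (363,242), the bottle at (355,118) and the turquoise decoy at (210,395). The side view shows the filled box at (335,215), with the lid near vertical at (356,175).

Run:
```python
from h import *
import pickle
t=pickle.load(open('top0.pkl','rb'));s=pickle.load(open('side0.pkl','rb'))
a=cv2.resize(t['pixels'][150:290,200:310],None,fx=4,fy=4,interpolation=cv2.INTER_CUBIC)
b=cv2.resize(s['pixels'][140:260,270:380],None,fx=3.2,fy=3.2,interpolation=cv2.INTER_CUBIC)
im=np.zeros((560,800,3),np.uint8);im[:,:440]=a;im[:b.shape[0],445:445+b.shape[1]]=b
im=np.clip(im*1.6,0,255).astype(np.uint8)
cv2.imwrite('pics/crop0.png',im[:,:,::-1])
```

```text
(no output)
```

View pics/crop0.png

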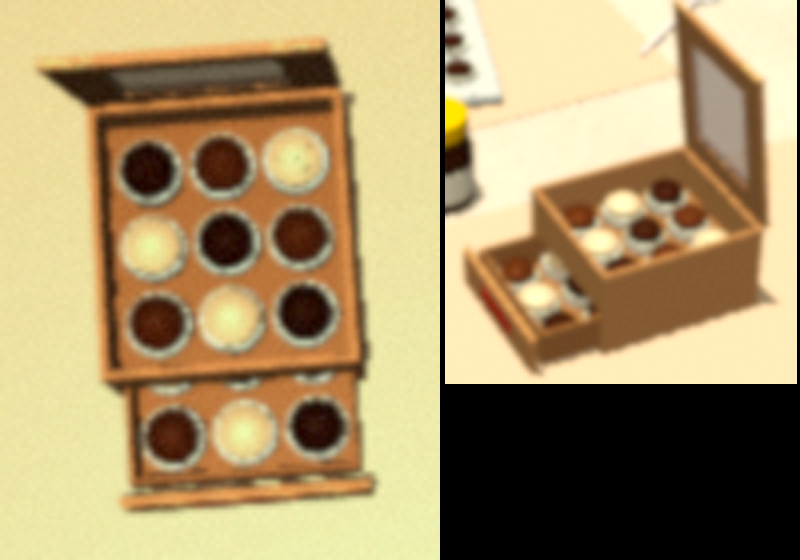

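Run:
```python
from h import *
import pickle
t=pickle.load(open('top0.pkl','rb'));s=pickle.load(open('side0.pkl','rb'))
T=lambda u,v,z:onz(t,(200+u/4,150+v/4),z)
c=[T(*p,.072) for p in((107,383),(365,375),(343,95),(90,107))]
for p in c: print(p.round(4))
print('sizes',[np.linalg.norm(c[i]-c[(i+1)%4]).round(4) for i in range(4)])
m=np.mean(c,0); ax=(c[2]+c[3]-c[0]-c[1]);yaw=np.arctan2(ax[1],ax[0]); ay=(c[0]+c[3]-c[1]-c[2]); yaw2=np.arctan2(-ay[0],ay[1])
print('centre',m.round(4),'yaw',yaw,yaw2)
d=[T(124,506,.035),T(375,490,.035)];print('drawer',d,np.linalg.norm(d[0]-d[1]),np.arctan2(-(d[0]-d[1])[0],(d[0]-d[1])[1]))
y=(yaw+yaw2)/2;X=np.array([np.cos(y),np.sin(y),0]);Y=np.array([-X[1],X[0],0])
print('draw rel',(np.mean(d,0)-m)@X,(np.mean(d,0)-m)@Y)
# side: lid top corners; intersect with plane y_box=+-.06
S=lambda u,v:(270+(u-445)/3.2,140+v/3.2)
for p,sg in(((680,5),.06),((762,82),-.06)):
    C,D=ray(s,S(*p)); k=((m+Y*sg-C)@Y)/(D@Y);q=C+D*k-m
    print('lid edge local x',q@X,'z',q[2]+.072,'ang',np.arctan2(q[2]+.0,-(q@X-.065)))
for p,sg in(((40,63),.06),((325,42),-.06)):
    C,D=ray(t,(200+p[0]/4,150+p[1]/4)); k=((m+Y*sg-C)@Y)/(D@Y);q=C+D*k-m;print('top',q@X,q[2]+.072)
for n,uv,z in(('jar',(166,266),.08),('cup',(363,244),.06),('bottle',(358,97),.2),('empty',(457,215),.07),('turq',(210,395),.07)): print(n,onz(t,uv,z).round(3))
print('lid plane z.2', T(40,63,.2),T(325,42,.2))
```

```text
[0.5086 0.2593 0.072 ]
[0.5147 0.1401 0.072 ]
[0.6468 0.154  0.072 ]
[0.6388 0.2726 0.072 ]
sizes [np.float64(0.1193), np.float64(0.1328), np.float64(0.1189), np.float64(0.1309)]
centre [0.5772 0.2065 0.072 ] yaw 0.10333660882573827 0.059583945218959204
drawer [array([0.45433628, 0.25468323, 0.035     ]), array([0.46442605, 0.13577432, 0.035     ])] 0.11933621508308243 0.0846501953409078
draw rel -0.11836722210800237 -0.0016433865483371848
lid edge local x 0.05487298590198072 z 0.19703298495205152 ang 1.489978005482091
lid edge local x 0.05322791493384835 z 0.20197129663731322 ang 1.4804682990311178
top 0.052338385275113926 0.20770654655964688
top 0.040050402725739155 0.25793745959666653
jar [0.468 0.368 0.08 ]
cup [0.518 0.007 0.06 ]
bottle [0.75  0.028 0.2  ]
empty [ 0.575 -0.166  0.07 ]
turq [0.239 0.279 0.07 ]
lid plane z.2 [0.62649395 0.27206502 0.2       ] [0.63765914 0.15407089 0.2       ]
```

Measured filled box:
- **Size:** rim comes out at 0.119 × 0.131 m, which matches the given box.
- **Pose:** centre (0.577, 0.2065), yaw about 0.083.
- **State:** drawer open about 47 mm, lid at about 1.48 rad.

Next I'll write a helper that turns world targets into tool shifts.

```bash
cat >> h.py <<'E'
from scipy.spatial.transform import Rotation as Ro
M=np.array([.577,.2065,0]);YAW=.083
X=np.array([np.cos(YAW),np.sin(YAW),0]);Y=np.array([-X[1],X[0],0]);Z=np.array([0,0,1.])
def rows(*tg):  # targets in box-local x,y,z of TCP
    st=manip.state();R=Ro.from_euler('xyz',st['ee_rot']);p=np.array(st['ee_pos'])
    W=Ro.from_euler('xyz',[np.pi,0,np.pi+YAW])
    rv=np.degrees((R.inv()*W).as_rotvec())
    q=p-M;print('t',st['time'],'local',np.round([q@X,q@Y,q[2]],4),'F',np.round([st['contact_force']@X,st['contact_force']@Y,st['contact_force'][2]],2),'gap',st['finger_gap'])
    for a in tg:
        w=M+X*a[0]+Y*a[1]+Z*a[2]; print(a,R.inv().apply(w-p).round(4),rv.round(2))
E
python3 -c "
from h import *
st=manip.state();q=np.array(st['ee_pos'])-M
rows((q@X,q@Y,.29),(-.15,0,.29))"
```

```text
t 0.1 local [-0.3965  0.4615  0.2407] F [-1.14  0.21  0.22] gap 0.08702172909266473
(np.float64(-0.396523293648367), np.float64(0.46150872423874006), 0.29) [-0.     -0.0001 -0.0493] [-8.000e-02 -1.000e-02 -1.752e+01]
(-0.15, 0, 0.29) [-0.3741 -0.3659 -0.0487] [-8.000e-02 -1.000e-02 -1.752e+01]
```

send_rows:
  plan:
    - [0,0,-0.049,0,0,0,0]
    - [0,0,-0.049,0,0,0,0]
    - [-0.374,-0.366,-0.049,0,0,-17.5,0]
    - [-0.374,-0.366,-0.049,0,0,-17.5,0]
    - [-0.374,-0.366,-0.049,0,0,-17.5,0]
    - [-0.374,-0.366,-0.049,0,0,-17.5,0]
    - [-0.374,-0.366,-0.049,0,0,-17.5,0]
    - [-0.374,-0.366,-0.049,0,0,-17.5,0]
  newtons: 10

```text
time: 0.77
ee_pos: [0.2801, 0.4221, 0.2908]
ee_rot: [3.141, 0.0, -3.059]
contact_force: [1.1, 1.6, 1.0]
finger_gap: 0.0418
finger_force: 0.0
```

```bash
python3 -c "
from h import *
rows((-.15,0,.29),(-.15,0,.037))"
```

```text
t 0.7667 local [-0.278   0.2395  0.2908] F [1.27 1.5  0.98] gap 0.04179181255231859
(-0.15, 0, 0.29) [-0.1281 -0.2394  0.0006] [ 0.05  0.02 -0.03]
(-0.15, 0, 0.037) [-0.128  -0.2396  0.2536] [ 0.05  0.02 -0.03]
```

send_rows:
  plan:
    - [-0.128,-0.239,0,0,0,0,0]
    - [-0.128,-0.239,0,0,0,0,0]
    - [-0.128,-0.239,0,0,0,0,0]
    - [-0.128,-0.239,0,0,0,0,0]
    - [-0.128,-0.239,0,0,0,0,0]
    - [-0.128,-0.239,0,0,0,0,0]
    - [-0.128,-0.239,0,0,0,0,0]
    - [-0.128,-0.239,0,0,0,0,0]

```text
time: 1.43
ee_pos: [0.4293, 0.1912, 0.2911]
ee_rot: [3.142, 0.002, -3.067]
contact_force: [0.7, -0.1, -0.8]
finger_gap: 0.0009
finger_force: 0.0
```

```bash
python3 -c "
from h import *
rows((-.15,0,.29),(-.15,0,.1),(-.15,0,.037))"
```

```text
t 1.4333 local [-0.1484 -0.0031  0.2911] F [ 0.71 -0.11 -0.79] gap 0.0008557191737359076
(-0.15, 0, 0.29) [0.0016 0.003  0.0011] [ 0.    0.09 -0.48]
(-0.15, 0, 0.1) [0.0019 0.003  0.1911] [ 0.    0.09 -0.48]
(-0.15, 0, 0.037) [0.002  0.003  0.2541] [ 0.    0.09 -0.48]
```

send_rows:
  plan:
    - [0.002,0.003,0.254,0,0,0,0]
    - [0.002,0.003,0.254,0,0,0,0]
    - [0.002,0.003,0.254,0,0,0,0]
    - [0.002,0.003,0.254,0,0,0,0]
    - [0.002,0.003,0.254,0,0,0,0]
    - [0.002,0.003,0.254,0,0,0,0]
    - [0.002,0.003,0.254,0,0,0,0]
    - [0.002,0.003,0.254,0,0,0,0]

```text
time: 2.1
ee_pos: [0.4228, 0.1984, 0.0352]
ee_rot: [-3.139, -0.004, -3.059]
contact_force: [0.2, 0.6, 0.6]
finger_gap: 0.0003
finger_force: 0.0
```

```bash
python3 -c "
from h import *
rows((-.15,0,.037),(-.10,0,.037),(-.086,0,.037),(-.08,0,.037))
for n in ('top','side'):
  s=snap(n); save(s,n+'1.png')
  print(n,proj(s,[M+X*-.118+Z*.035, M+X*-.15+Z*.02]))
import cv2
a=cv2.imread('pics/top1.png')[140:300,190:330];b=cv2.imread('pics/side1.png')[110:270,250:390]
cv2.imwrite('pics/c1.png',cv2.resize(np.hstack([a,b]),None,fx=2.8,fy=2.8))
"
```

```text
t 2.1 local [-0.1544  0.0047  0.0352] F [0.25 0.61 0.59] gap 0.00033792392807229107
(-0.15, 0, 0.037) [-0.0044 -0.0047 -0.0018] [-0.18 -0.23 -0.01]
(-0.1, 0, 0.037) [-0.0544 -0.0047 -0.002 ] [-0.18 -0.23 -0.01]
(-0.086, 0, 0.037) [-0.0684 -0.0047 -0.002 ] [-0.18 -0.23 -0.01]
(-0.08, 0, 0.037) [-0.0744 -0.0047 -0.0021] [-0.18 -0.23 -0.01]
top [[261.5881299  274.47063065]
 [263.17194296 291.69500581]]
side [[286.37730163 231.19579229]
 [273.80551117 239.93631396]]
```

View pics/c1.png

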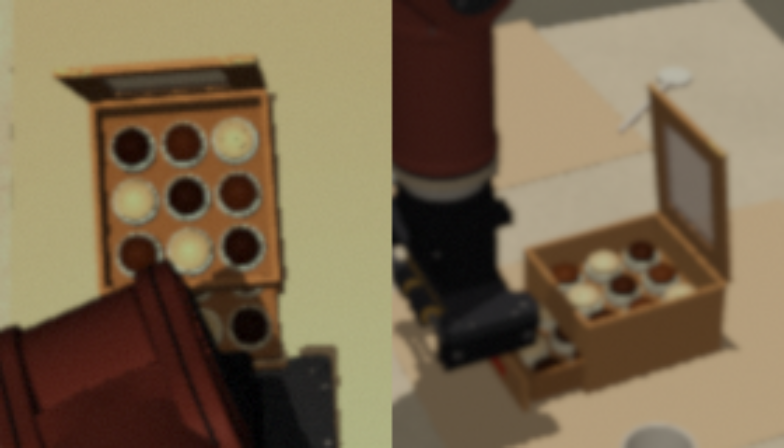

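The gripper stands just in front of the drawer front, and the box and lid are untouched. Now I push the drawer in slow steps.

send_rows:
  plan:
    - [-0.014,-0.004,-0.002,0,0,0,0]
    - [-0.024,-0.004,-0.002,0,0,0,0]
    - [-0.03,-0.004,-0.002,0,0,0,0]
    - [-0.036,-0.004,-0.002,0,0,0,0]
    - [-0.042,-0.004,-0.002,0,0,0,0]
    - [-0.048,-0.004,-0.002,0,0,0,0]
    - [-0.054,-0.004,-0.002,0,0,0,0]
    - [-0.06,-0.004,-0.002,0,0,0,0]

```text
time: 2.87
ee_pos: [0.4848, 0.2002, 0.0385]
ee_rot: [-3.142, -0.0, -3.059]
contact_force: [-0.7, 0.5, 0.1]
finger_gap: 0.0003
finger_force: 0.4
```

```bash
python3 -c "
from h import *
rows((-.09,0,.037),(-.086,0,.037),(-.08,0,.037))"
```

```text
t 2.8667 local [-0.0924  0.0014  0.0385] F [-0.68  0.52  0.1 ] gap 0.0002904298671927177
(-0.09, 0, 0.037) [-0.0024 -0.0014  0.0015] [-0.   -0.01 -0.01]
(-0.086, 0, 0.037) [-0.0064 -0.0014  0.0015] [-0.   -0.01 -0.01]
(-0.08, 0, 0.037) [-0.0124 -0.0014  0.0015] [-0.   -0.01 -0.01]
```

send_rows:
  plan:
    - [-0.003,0,0,0,0,0,0]
    - [-0.005,0,0,0,0,0,0]
    - [-0.007,0,0,0,0,0,0]
    - [-0.008,0,0,0,0,0,0]
    - [-0.009,0,0,0,0,0,0]
    - [-0.009,0,0,0,0,0,0]

```text
time: 3.37
ee_pos: [0.4934, 0.2007, 0.0385]
ee_rot: [-3.141, -0.0, -3.059]
contact_force: [-0.2, -0.2, 0.6]
finger_gap: 0.0007
finger_force: 0.0
```

send_rows:
  plan:
    - [-0.001,0,0,0,0,0,0]
    - [-0.001,0,0,0,0,0,0]

```text
time: 3.53
ee_pos: [0.4945, 0.2008, 0.0386]
ee_rot: [-3.142, 0.0, -3.059]
contact_force: [-0.8, 0.4, -0.3]
finger_gap: 0.0006
finger_force: 0.1
```

```bash
python3 -c "
from h import *
rows((-.0805,0,.037))"
```

```text
t 3.5333 local [-0.0827  0.0012  0.0386] F [-0.81  0.46 -0.33] gap 0.00055941990847001
(-0.0805, 0, 0.037) [-0.0022 -0.0012  0.0016] [-0.    0.01 -0.02]
```

send_rows:
  plan:
    - [-0.001,0,0,0,0,0,0]
    - [-0.001,0,0,0,0,0,0]

```text
time: 3.7
ee_pos: [0.4955, 0.2009, 0.0386]
ee_rot: [-3.142, 0.0, -3.059]
contact_force: [0.2, -0.1, -0.1]
finger_gap: 0.0003
finger_force: 0.1
```

send_rows:
  plan:
    - [-0.0005,0,0,0,0,0,0]
    - [-0.0005,0,0,0,0,0,0]

```text
time: 3.87
ee_pos: [0.496, 0.201, 0.0386]
ee_rot: [-3.142, 0.0, -3.059]
contact_force: [-0.5, 0.3, -0.3]
finger_gap: 0.0004
finger_force: 0.1
```

```bash
python3 -c "
from h import *
f=[]
for i in range(6):
  s=snap('side'); f.append(manip.state()['contact_force']@X)
print(np.round(f,2)); save(s,'side2.png'); rows((-.0805,0,.037))
import cv2
cv2.imwrite('pics/c2.png',cv2.resize(cv2.imread('pics/side2.png')[150:270,260:400],None,fx=5,fy=5,interpolation=cv2.INTER_CUBIC))
"
```

```text
[-0.22 -0.    0.15 -0.29 -0.3  -0.56]
t 4.1667 local [-0.0812  0.0013  0.0386] F [-0.56  0.31 -0.96] gap 0.000610538033759976
(-0.0805, 0, 0.037) [-0.0007 -0.0013  0.0016] [ 0.    0.01 -0.02]
```

View pics/c2.png

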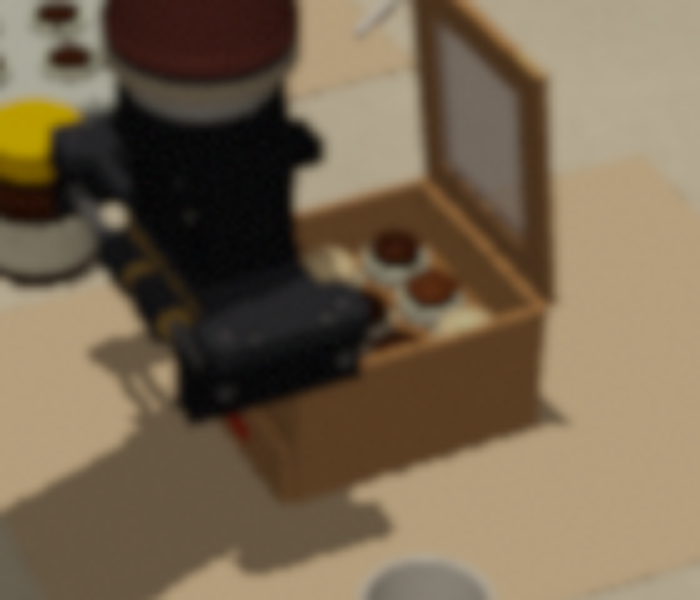

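The drawer is nearly home. I'll creep in 0.5 mm steps until the force rises.

send_rows:
  plan:
    - [-0.0005,0,0,0,0,0,0]
    - [-0.0005,0,0,0,0,0,0]
    - [-0.0005,0,0,0,0,0,0]

```text
time: 4.42
ee_pos: [0.4964, 0.2011, 0.0386]
ee_rot: [3.142, 0.0, -3.059]
contact_force: [-0.5, 0.6, -0.1]
finger_gap: 0.0005
finger_force: 0.2
```

send_rows:
  plan:
    - [-0.0005,0,0,0,0,0,0]
    - [-0.0005,0,0,0,0,0,0]
    - [-0.0005,0,0,0,0,0,0]

```text
time: 4.67
ee_pos: [0.4969, 0.2011, 0.0386]
ee_rot: [-3.142, 0.0, -3.059]
contact_force: [0.6, 0.7, 0.8]
finger_gap: 0.0009
finger_force: 0.2
```

send_rows:
  plan:
    - [-0.0005,0,0,0,0,0,0]
    - [-0.0005,0,0,0,0,0,0]
    - [-0.0005,0,0,0,0,0,0]

```text
time: 4.92
ee_pos: [0.4974, 0.2011, 0.0386]
ee_rot: [-3.142, 0.0, -3.059]
contact_force: [-0.2, -0.1, -1.2]
finger_gap: 0.0007
finger_force: 0.1
```

```bash
python3 -c "
from h import *
f=[]
for i in range(4):
  s=snap('side'); f.append(manip.state()['contact_force']@X)
print(np.round(f,2)); rows((-.0805,0,.037))
"
```

```text
[ 0.42 -0.3  -0.57  0.3 ]
t 5.1167 local [-0.0798  0.0012  0.0386] F [ 0.3  -0.34 -0.5 ] gap 0.000611528605929715
(-0.0805, 0, 0.037) [ 0.0007 -0.0012  0.0016] [-0.    0.   -0.02]
```

send_rows:
  plan:
    - [-0.0005,0,0,0,0,0,0]
    - [-0.0005,0,0,0,0,0,0]
    - [-0.0005,0,0,0,0,0,0]

```text
time: 5.37
ee_pos: [0.4978, 0.2011, 0.0385]
ee_rot: [-3.142, -0.0, -3.059]
contact_force: [-0.7, 0.9, 0.8]
finger_gap: 0.0008
finger_force: 0.6
```

send_rows:
  plan:
    - [-0.0005,0,0,0,0,0,0]
    - [-0.0005,0,0,0,0,0,0]
    - [-0.0005,0,0,0,0,0,0]

```text
time: 5.62
ee_pos: [0.4979, 0.2012, 0.0384]
ee_rot: [-3.141, -0.001, -3.059]
contact_force: [-4.3, 0.2, 3.1]
finger_gap: 0.0006
finger_force: 2.2
```

```bash
python3 -c "
from h import *
f=[]
for i in range(4):
  s=snap('side'); f.append(manip.state()['contact_force']@X)
print(np.round(f,2)); rows((-.0805,0,.037)); save(s,'side3.png')
import cv2
a=[cv2.resize(cv2.imread('pics/side%d.png'%k)[195:255,295:375],None,fx=5,fy=5,interpolation=cv2.INTER_CUBIC) for k in (0,3)]
cv2.imwrite('pics/c3.png',np.clip(np.hstack(a)*1.5,0,255).astype('uint8'))
g0,g3=[cv2.cvtColor(cv2.imread('pics/side%d.png'%k),6).astype(np.float32)[150:240,345:385] for k in (0,3)]
print('box shift px',cv2.phaseCorrelate(g0,g3))
"
```

```text
[-4.73 -5.39 -5.92 -5.12]
t 5.8167 local [-0.0793  0.0013  0.0384] F [-5.12 -1.72  2.62] gap 0.00037828204688483273
(-0.0805, 0, 0.037) [ 0.0012 -0.0013  0.0014] [-0.01 -0.06 -0.02]
box shift px ((-0.0247385096265873, 0.014781820156230197), 0.98793031056722)
```

View pics/c3.png

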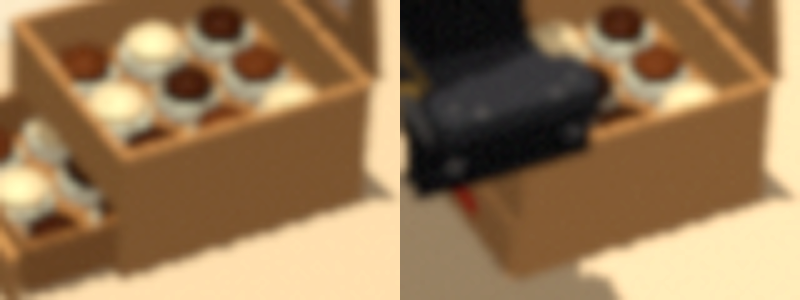

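The force jumped to about 5 N at -0.0793, so the drawer is home, and the box image shift is only 0.03 px. Next I back off, rise and go over behind the lid.

send_rows:
  plan:
    - [0.02,0,0,0,0,0,0]
    - [0.04,0,0,0,0,0,0]
    - [0.04,0,-0.28,0,0,0,0]
    - [0.04,0,-0.28,0,0,0,0]
    - [0.04,0,-0.28,0,0,0,0]
    - [0.04,0,-0.28,0,0,0,0]
    - [0.04,0,-0.28,0,0,0,0]
    - [0.04,0,-0.28,0,0,0,0]

```text
time: 6.48
ee_pos: [0.4589, 0.1975, 0.2912]
ee_rot: [3.141, 0.002, -3.06]
contact_force: [0.8, 1.1, -1.0]
finger_gap: 0.0006
finger_force: 0.0
```

send_rows:
  plan:
    - [0,0,-0.035,0,0,0,0]
    - [0,0,-0.035,0,0,0,0]
    - [-0.25,0,-0.035,0,0,0,0]
    - [-0.25,0,-0.035,0,0,0,0]
    - [-0.25,0,-0.035,0,0,0,0]
    - [-0.25,0,-0.035,0,0,0,0]
    - [-0.25,0,-0.035,0,0,0,0]
    - [-0.25,0,-0.035,0,0,0,0]

```text
time: 7.15
ee_pos: [0.7101, 0.219, 0.3231]
ee_rot: [-3.141, 0.001, -3.058]
contact_force: [0.3, -0.0, 2.0]
finger_gap: 0.0007
finger_force: 0.0
```

```bash
python3 -c "
from h import *
rows((.125,0,.32),(.125,0,.205))
"
```

```text
t 7.15 local [0.1336 0.0014 0.3231] F [ 0.26 -0.02  2.  ] gap 0.0007301217800686382
(0.125, 0, 0.32) [ 0.0086 -0.0014  0.0031] [-0.01  0.08  0.04]
(0.125, 0, 0.205) [ 0.0088 -0.0014  0.1181] [-0.01  0.08  0.04]
```

send_rows:
  plan:
    - [0.009,-0.001,0.118,0,0,0,0]
    - [0.009,-0.001,0.118,0,0,0,0]
    - [0.009,-0.001,0.118,0,0,0,0]
    - [0.009,-0.001,0.118,0,0,0,0]
    - [0.009,-0.001,0.118,0,0,0,0]
    - [0.009,-0.001,0.118,0,0,0,0]

```text
time: 7.65
ee_pos: [0.7, 0.217, 0.2084]
ee_rot: [3.141, 0.003, -3.059]
contact_force: [-0.1, 0.1, 0.3]
finger_gap: 0.0005
finger_force: 0.0
```

```bash
python3 -c "
from h import *
r=.112
rows(*[(.066-r*np.cos(a)+.0095,0,.074+r*np.sin(a)+.019) for a in (1.48,1.35,1.2,1.05,.9,.75,.6,.45,.3,.2,.1,.05,0)])
s=snap('side');save(s,'side4.png');cv2.imwrite('pics/c4.png',cv2.resize(cv2.imread('pics/side4.png')[80:270,260:450],None,fx=3,fy=3))
"
```

```text
t 7.65 local [1.234e-01 2.000e-04 2.084e-01] F [-0.12  0.11  0.35] gap 0.00049040428305241
(np.float64(0.06534477805999732), 0, np.float64(0.20453865458821566)) [ 0.0581 -0.0003  0.0037] [ 0.03  0.2  -0.02]
(np.float64(0.050971251045579355), 0, np.float64(0.2022810160765858)) [ 0.0725 -0.0003  0.0059] [ 0.03  0.2  -0.02]
(np.float64(0.03491593149861256), 0, np.float64(0.19738837762832934)) [ 0.0886 -0.0003  0.0107] [ 0.03  0.2  -0.02]
(np.float64(0.019772042636126586), 0, np.float64(0.19015140126652988)) [ 0.1037 -0.0003  0.0179] [ 0.03  0.2  -0.02]
(np.float64(0.005879683553685585), 0, np.float64(0.18073261387827813)) [ 0.1177 -0.0003  0.0273] [ 0.03  0.2  -0.02]
(np.float64(-0.0064491533138679395), 0, np.float64(0.1693435411226134)) [ 0.13   -0.0003  0.0386] [ 0.03  0.2  -0.02]
(np.float64(-0.016937588869883967), 0, np.float64(0.15623995702024393)) [ 0.1406 -0.0003  0.0517] [ 0.03  0.2  -0.02]
(np.float64(-0.025350075463499815), 0, np.float64(0.14171613982045778)) [ 0.149  -0.0003  0.0662] [ 0.03  0.2  -0.02]
(np.float64(-0.03149768678206787), 0, np.float64(0.12609826314607)) [ 0.1552 -0.0003  0.0818] [ 0.03  0.2  -0.02]
(np.float64(-0.03426745671821906), 0, np.float64(0.11525096504904686)) [ 0.158  -0.0004  0.0926] [ 0.03  0.2  -0.02]
(np.float64(-0.03594046651113889), 0, np.float64(0.10418134266444475)) [ 0.1597 -0.0004  0.1037] [ 0.03  0.2  -0.02]
(np.float64(-0.03636002916423622), 0, np.float64(0.09859766695831597)) [ 0.1602 -0.0004  0.1093] [ 0.03  0.2  -0.02]
(np.float64(-0.0365), 0, np.float64(0.093)) [ 0.1603 -0.0004  0.1149] [ 0.03  0.2  -0.02]
```

View pics/c4.png

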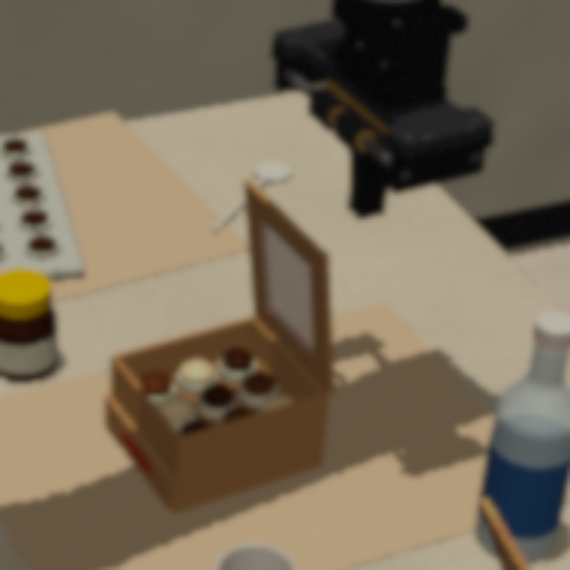

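The drawer is shut, and the closed fingertips at (368,195) in the crop are clear of the lid's back face. Now I sweep the lid along its arc.

send_rows:
  plan:
    - [0.025,0,0.003,0,0,0,0]
    - [0.045,0,0.003,0,0,0,0]
    - [0.058,0,0.004,0,0,0,0]
    - [0.066,0,0.005,0,0,0,0]
    - [0.073,0,0.006,0,0,0,0]
    - [0.081,0,0.008,0,0,0,0]
    - [0.089,0,0.011,0,0,0,0]
    - [0.096,0,0.014,0,0,0,0]

```text
time: 8.37
ee_pos: [0.6028, 0.2088, 0.1917]
ee_rot: [3.141, 0.001, -3.059]
contact_force: [-0.1, 0.5, -0.2]
finger_gap: 0.0004
finger_force: 0.2
```

```bash
python3 -c "
from h import *
r=.112
rows(*[(.066-r*np.cos(a)+.0095,0,.074+r*np.sin(a)+.019) for a in (1.2,1.05,.9,.75,.6,.45,.3,.2,.1,.05,0)])
"
```

```text
t 8.3667 local [0.0259 0.0002 0.1917] F [-0.04  0.48 -0.18] gap 0.00036286511416282457
(np.float64(0.03491593149861256), 0, np.float64(0.19738837762832934)) [-0.009  -0.0002 -0.0057] [ 0.01  0.04 -0.04]
(np.float64(0.019772042636126586), 0, np.float64(0.19015140126652988)) [ 0.0062 -0.0002  0.0016] [ 0.01  0.04 -0.04]
(np.float64(0.005879683553685585), 0, np.float64(0.18073261387827813)) [ 0.0201 -0.0002  0.011 ] [ 0.01  0.04 -0.04]
(np.float64(-0.0064491533138679395), 0, np.float64(0.1693435411226134)) [ 0.0324 -0.0002  0.0223] [ 0.01  0.04 -0.04]
(np.float64(-0.016937588869883967), 0, np.float64(0.15623995702024393)) [ 0.0429 -0.0002  0.0354] [ 0.01  0.04 -0.04]
(np.float64(-0.025350075463499815), 0, np.float64(0.14171613982045778)) [ 0.0513 -0.0002  0.05  ] [ 0.01  0.04 -0.04]
(np.float64(-0.03149768678206787), 0, np.float64(0.12609826314607)) [ 0.0575 -0.0002  0.0656] [ 0.01  0.04 -0.04]
(np.float64(-0.03426745671821906), 0, np.float64(0.11525096504904686)) [ 0.0602 -0.0002  0.0764] [ 0.01  0.04 -0.04]
(np.float64(-0.03594046651113889), 0, np.float64(0.10418134266444475)) [ 0.0619 -0.0002  0.0875] [ 0.01  0.04 -0.04]
(np.float64(-0.03636002916423622), 0, np.float64(0.09859766695831597)) [ 0.0623 -0.0002  0.0931] [ 0.01  0.04 -0.04]
(np.float64(-0.0365), 0, np.float64(0.093)) [ 0.0625 -0.0002  0.0987] [ 0.01  0.04 -0.04]
```

send_rows:
  plan:
    - [0.006,0,0.002,0,0,0,0]
    - [0.013,0,0.006,0,0,0,0]
    - [0.02,0,0.011,0,0,0,0]
    - [0.026,0,0.016,0,0,0,0]
    - [0.032,0,0.022,0,0,0,0]
    - [0.038,0,0.029,0,0,0,0]
    - [0.043,0,0.035,0,0,0,0]
    - [0.047,0,0.042,0,0,0,0]

```text
time: 9.03
ee_pos: [0.5556, 0.205, 0.1489]
ee_rot: [3.142, -0.0, -3.059]
contact_force: [1.0, 0.7, 0.4]
finger_gap: 0.0006
finger_force: 0.1
```

```bash
python3 -c "
from h import *
r=.112
rows(*[(.066-r*np.cos(a)+.0095,0,.074+r*np.sin(a)+.019) for a in (.6,.45,.3,.2,.1,.05,0)])
"
```

```text
t 9.0333 local [-0.0215  0.0003  0.1489] F [1.03 0.63 0.38] gap 0.000602243607589904
(np.float64(-0.016937588869883967), 0, np.float64(0.15623995702024393)) [-0.0045 -0.0003 -0.0074] [ 0.   -0.02 -0.01]
(np.float64(-0.025350075463499815), 0, np.float64(0.14171613982045778)) [ 0.0039 -0.0003  0.0072] [ 0.   -0.02 -0.01]
(np.float64(-0.03149768678206787), 0, np.float64(0.12609826314607)) [ 0.01   -0.0003  0.0228] [ 0.   -0.02 -0.01]
(np.float64(-0.03426745671821906), 0, np.float64(0.11525096504904686)) [ 0.0128 -0.0003  0.0336] [ 0.   -0.02 -0.01]
(np.float64(-0.03594046651113889), 0, np.float64(0.10418134266444475)) [ 0.0144 -0.0003  0.0447] [ 0.   -0.02 -0.01]
(np.float64(-0.03636002916423622), 0, np.float64(0.09859766695831597)) [ 0.0149 -0.0003  0.0503] [ 0.   -0.02 -0.01]
(np.float64(-0.0365), 0, np.float64(0.093)) [ 0.015  -0.0003  0.0559] [ 0.   -0.02 -0.01]
```

send_rows:
  plan:
    - [0.004,0,0.007,0,0,0,0]
    - [0.007,0,0.014,0,0,0,0]
    - [0.01,0,0.021,0,0,0,0]
    - [0.012,0,0.028,0,0,0,0]
    - [0.013,0,0.035,0,0,0,0]
    - [0.014,0,0.041,0,0,0,0]
    - [0.015,0,0.046,0,0,0,0]
    - [0.015,0,0.048,0,0,0,0]

```text
time: 9.7
ee_pos: [0.5409, 0.2036, 0.1006]
ee_rot: [-3.141, -0.001, -3.059]
contact_force: [0.5, -0.3, 0.4]
finger_gap: 0.0003
finger_force: 0.1
```

send_rows:
  plan:
    - [0,0,0.001,0,0,0,0]
    - [0,0,0.002,0,0,0,0]
    - [0,0,0.003,0,0,0,0]
    - [0,0,0.003,0,0,0,0]

```text
time: 10.03
ee_pos: [0.5415, 0.2038, 0.0986]
ee_rot: [3.142, 0.0, -3.059]
contact_force: [0.1, 0.4, 0.9]
finger_gap: 0.0008
finger_force: 0.0
```

```bash
python3 -c "
from h import *
rows((-.0365,0,.096),(-.0365,0,.093))
s=snap('side');save(s,'side5.png');cv2.imwrite('pics/c5.png',cv2.resize(cv2.imread('pics/side5.png')[110:270,260:420],None,fx=3.5,fy=3.5,interpolation=2))
"
```

```text
t 10.0333 local [-0.0356  0.0003  0.0986] F [0.1  0.35 0.88] gap 0.0008128648561428003
(-0.0365, 0, 0.096) [ 0.0009 -0.0003  0.0026] [ 0.    0.02 -0.02]
(-0.0365, 0, 0.093) [ 0.0009 -0.0003  0.0056] [ 0.    0.02 -0.02]
```

View pics/c5.png

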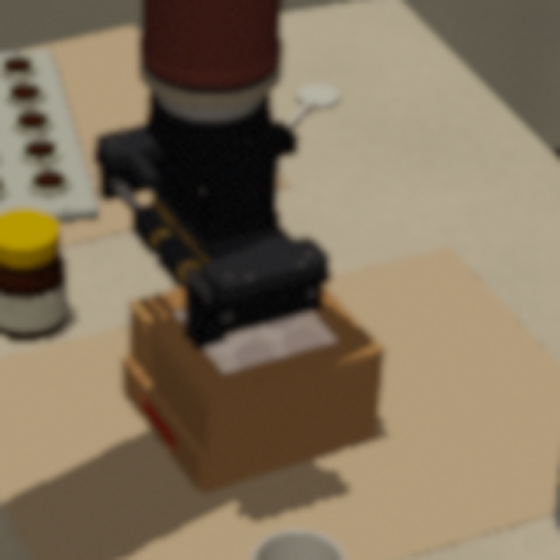

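The lid is nearly flat on the rim. I'll press down in small steps.

send_rows:
  plan:
    - [0,0,0.001,0,0,0,0]
    - [0,0,0.001,0,0,0,0]
    - [0,0,0.001,0,0,0,0]

```text
time: 10.33
ee_pos: [0.5413, 0.2037, 0.0976]
ee_rot: [-3.142, 0.0, -3.059]
contact_force: [-0.7, -0.7, 0.1]
finger_gap: 0.0008
finger_force: 0.0
```

send_rows:
  plan:
    - [0,0,0.001,0,0,0,0]
    - [0,0,0.001,0,0,0,0]
    - [0,0,0.001,0,0,0,0]

```text
time: 10.58
ee_pos: [0.5413, 0.2038, 0.0965]
ee_rot: [-3.142, -0.0, -3.059]
contact_force: [-0.3, -0.4, 0.1]
finger_gap: 0.0003
finger_force: 0.1
```

send_rows:
  plan:
    - [0,0,0.001,0,0,0,0]
    - [0,0,0.001,0,0,0,0]
    - [0,0,0.001,0,0,0,0]

```text
time: 10.83
ee_pos: [0.5413, 0.2038, 0.0963]
ee_rot: [3.141, -0.0, -3.059]
contact_force: [-2.8, -0.8, 8.3]
finger_gap: 0.0007
finger_force: 4.2
```

The fingertip stopped at z = 0.077 (rim plus lid thickness) with 8 N, so the lid is down. I'll hold briefly, lift and check.

send_rows:
  plan:
    - [0,0,0.0004,0,0,0,0]
    - [0,0,0.0004,0,0,0,0]
    - [0,0,-0.02,0,0,0,0]
    - [0,0,-0.06,0,0,0,0]
    - [0,0,-0.1,0,0,0,0]
    - [0,0,-0.14,0,0,0,0]
    - [0,0,-0.17,0,0,0,0]

```text
time: 11.42
ee_pos: [0.5418, 0.2036, 0.269]
ee_rot: [3.14, 0.002, -3.059]
contact_force: [0.8, -0.8, -0.6]
finger_gap: 0.0005
finger_force: 0.0
```

send_rows:
  plan:
    - [0.06,0.12,-0.04,0,0,0,0]
    - [0.12,0.24,-0.04,0,0,0,0]
    - [0.12,0.24,-0.04,0,0,0,0]
    - [0.12,0.24,-0.04,0,0,0,0]
    - [0.12,0.24,-0.04,0,0,0,0]
    - [0.12,0.24,-0.04,0,0,0,0]
    - [0.12,0.24,-0.04,0,0,0,0]
    - [0.12,0.24,-0.04,0,0,0,0]

```text
time: 12.08
ee_pos: [0.3972, 0.4387, 0.3054]
ee_rot: [3.14, -0.001, -3.05]
contact_force: [-0.3, 0.0, -0.2]
finger_gap: 0.0004
finger_force: 0.0
```

```bash
python3 -c "
from h import *
s=snap('side');save(s,'side6.png');t=snap('top');save(t,'top6.png')
a=cv2.resize(cv2.imread('pics/side6.png')[150:260,260:390],None,fx=3,fy=3,interpolation=2);b=cv2.resize(cv2.imread('pics/top6.png')[150:300,190:310],None,fx=3,fy=3,interpolation=2)
im=np.zeros((450,750,3),np.uint8);im[:a.shape[0],:390]=a;im[:,390:]=b;cv2.imwrite('pics/c6.png',np.clip(im*1.4,0,255).astype('uint8'))
g0,g3=[cv2.cvtColor(cv2.imread('pics/side%d.png'%k),6).astype(np.float32)[205:245,330:380] for k in (0,6)]
print(cv2.phaseCorrelate(g0,g3)); rows()
"
```

```text
((0.016166666036337318, 0.476192557414322), 0.3929956727027893)
t 12.1833 local [-0.1562  0.2409  0.3052] F [ 0.77 -1.47 -0.4 ] gap 0.0007371837662739553
```

View pics/c6.png

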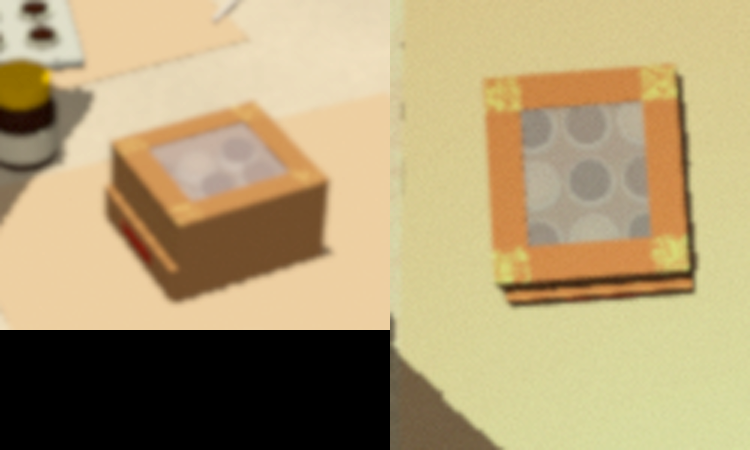

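The side and top views show the lid flat and the drawer front just proud of the wall, as expected when shut. The box hasn't moved and the arm is clear.

```bash
python3 -c "
from cell import manip
print(manip.sign_off())"
```

```text
the job is handed in; nothing more can be done
None
```

The filled box's drawer is fully home and its lid is shut flat, the box didn't move, nothing else was touched, and the job was handed in at about 12 s.

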